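# Check a painted study with a reading lens at its focal height

### The job

Push the little taped-down painting (it has an orange tab for this) along its slide, away from the robot, until it comes up against the stop. Then pick up the wooden-handled reading lens and hold it level and still, centred over the red dot on the painting, with the lens at the same height as the yellow ring on the post, never letting the lens touch the painting, slide or post. Finish while still holding the lens there, and leave the ring's setting and everything else on the table where it is.

Things in the scene. Friction and masses are not known exactly. Their poses are not given: they have to be found in the camera images.
- slide_base: Fixed aluminium viewing slide: plate 290 x 160 x 12 mm with side rails (top 22 mm), in a new place and yaw each time. Origin: centre of its underside, on the table. Its x axis is the way the painting slides home, roughly away from the robot. At (90, 105) mm in this frame, its far left corner, stands a 10 mm steel post, 207 mm tall, carrying the yellow ring.
- carriage (a joint): Travel of the painting's carriage along the slide's x, in m: 0 at the near end, 0.080 against the hidden end stop; starts at 0 to 0.035. About 2 N of friction, no spring, stays where left. The carriage is a board 180 x 135 mm, its painted face 24 mm above the table; it carries the painting, blue tape, red dot and orange tab and cannot lift or turn.
- push_tab (a point): Centre of the orange upright push tab at the carriage's near end: 12 mm thick along the slide, 44 mm wide, from 24 to 60 mm above the table (this point is 42 mm above it). It moves with the carriage; its near face is 6 mm from this point. Its far side faces the painting.
- red_dot (a point): Red paper dot, 14 mm across with a white rim, on the face of the painting, 26 mm above the table. It moves with the carriage: it lies 92 mm beyond the tab along the slide's x and 18 mm to the slide's +y.
- yellow_ring (a point): Centre of the yellow ring (26 mm across, 10 mm tall) on the post: the marked focal height. Its height differs each time, 110 to 175 mm above the table. It grips the post stiffly and must not be moved.
- lens_center (a point): Centre of the glass of the reading lens, midway through its thickness: brass frame 72 mm across and 12 mm tall. z is the lens's upright axis; the handle runs along its -x. At the start it lies level, 50 mm above the table, in the cradle. Mass about 0.16 kg (varies), centre of mass between lens and handle.
- lens_grip (a point): Point on the axis of the lens's dark wooden handle at which to grip it, 92 mm from the lens centre along its -x, at the same height as the lens centre. The handle is a straight bar 16 mm wide, 20 mm tall and 110 mm long (from 50 to 160 mm from the lens centre), with flat upright sides; same axes as the lens. It roughly points at the robot.
- cradle: Fixed white cradle holding the lens, left or right of the slide. Plate 210 x 80 x 6 mm; one block 88 mm wide under the lens frame (44 mm tall, end lips to 53 mm), one 44 mm wide, 40 mm tall under the handle's end. Between them, 40 to 137 mm from the lens centre, the handle is free. Lift straight up. Origin: underside, 50 mm from the lens centre towards the handle; x towards the lens.
- brush_tray: Grey tray with brushes, 200 x 100 x 22 mm, on the side of the slide opposite the cradle; leave alone. Origin: centre of its underside.
- paint_jar: Jar of yellow paint, 66 mm across, 85 mm tall; leave alone. Origin: centre of its underside.
- tape_roll: Roll of blue tape lying flat, 96 mm across, 25 mm tall; leave alone. Origin: centre of its underside.
- varnish_can: Varnish can, 60 mm across, 130 mm tall; leave alone. Origin: centre of its underside.
- marker_mug: White mug with marker pens, 76 mm across, 145 mm tall with the pens; leave alone. Origin: centre of its underside.
- palette_knife: Palette knife lying on the table, about 230 mm long; leave alone. Origin: underside, near the middle.
Things that resemble listed ones, but are neither listed nor needed, are in the scene too. What is shaped like the part that bears lens_center but blue or purple is not meant.

How it is judged:
By the outcome, as a careful person would: the job done as asked, in the order asked, and still so for the second after the job is handed in, while the arm keeps its last pose, push and grip.
It also fails if it takes over 61 s, if anything falls off the work surface, if the arm or the gripper's body presses on something with over 40 N, if the wrist force passes 120 N, or if a joint passes its speed limit or range.

### The arm

A 7-joint arm with a two-finger parallel gripper is mounted at the origin on the work surface. World frame = base frame: x ahead of the robot, y to its left, z up, the work surface at z = 0. Lengths are in mm, angles in rad, forces in N, time in s.
With the tool pointing down it reaches from about 350 to 900 mm from the base axis. Payload 7.2 kg.
Tool frame: the origin (TCP) lies midway between the tips of the shut fingers; the grasp point (between the pads) lies 19 mm behind it (ctrl.tcp_to_grasp is the distance from the TCP to the grasp point, in mm); z points along the fingers, y is the line along which they close (so a half turn about z gives the same grasp; the last joint's range is limited). The gripper opens to 85 mm and grips with 20 to 120 N. Pads are 22 mm wide; open, the fingers measure 114 mm over their backs; the gripper's body (76 mm by 85 mm) begins 54 mm behind the grasp point. The pads swing forward as they close: fully open they stand 13 mm farther back than shut.
Start: joints at [-1.37, 0.411, -0.013, 1.596, 0.006, 1.134, -0.082], TCP at [165.994, 602.557, 231.297] pointing down, gripper open.
Joint ranges: [-2.95, 2.95], [-0.29, 1.99], [-1.47, 1.44], [0.14, 2.54], [-1.03, 4.17], [0.13, 1.85], [-2.86, 2.86]. Speed limits (rad/s): [2.39, 2.39, 3.01, 3.01, 3.14, 3.14, 3.14].

### API

Orientations are given as a unit quaternion [w, x, y, z].
In Python, from workcell import ctrl gives the robot as it stands.
- The arm moves only by the tool jog_arm, never from a script. Its argument "targets" is a list that holds one entry, the list of rows, each a list of 4 numbers: the shift along the tool's x, y, z in cm, then the turn about the tool's z in rad. A call has exactly 10 rows; each row shifts and turns the commanded pose from where the row before left it, along the tool's axes as they then stand; what a row does not reach is not made up. A row lasts 1/8 s, in which the tool goes at most 62.5 mm and 10.7 degrees, less where a joint would pass 70% of its speed; a pose out of reach is approached as far as the arm can. A call with a gripper value outside its range is refused whole. "gripper" is the closure in counts, from 0 (fully open) to 255 (shut), set as the call begins (left out, the last holds). The fingers move at their own pace and stop on an object; "grip_force" is the grip in N (left out, the last holds). Time passes only in rows, so rows that do not move let the fingers close, or fill a call up. It gives the time, the measured TCP pose, the force, the opening and the grip force at its end, in the units of the state.
- ctrl.get_obs(): the state, without advancing time (a new reading comes with each control period).
- ctrl.snapshot(name): name is "scene" or "side" or "wrist"; returns the picture (384x512x3 uint8, red, green, blue); there is no depth.
- ctrl.get_calibration(name): a dict with "fx", "fy", "cx", "cy" (pixels), "world_from_camera" (4x4, takes a point from camera to world coordinates). Camera axes: x right, y down, z forward; pixel columns grow to the right and rows downward; lengths in mm; the calibration is good to about 2 mm. A picture is of the moment at which its call begins: read the wrist's pose just before it. get_calibration takes no time and is no camera call; for the wrist camera it gives the pose at the moment of the call.
- ctrl.finish_job(): hands the job in; it is judged then, once.
The state is a dict: "clock": time; "qpos": joint angles; "dq": joint speeds; "effort": joint torques, N m; "position": TCP position; "tool_rot": TCP orientation; "force": force on the tool from outside, world axes, zero at the start; "ft_torque": the same for the moment, N m; "grip_width": finger opening in mm; "grip_force": force on a finger pad.
Only numpy, scipy, OpenCV 4.12 (cv2) and the standard library are available. Lean on these libraries where they do the work, as an engineer would, in place of code of your own. Each camera call takes 0.05 s, during which the arm holds its last target. There are 200 camera calls.

## Working session

There is one attempt and no reset: what is moved stays moved. The work goes in short steps, Python scripts to look and compute and a tool call to move; the robot and the scene stay as the last step left them, time stands still between calls to the robot, and variables do not carry over. Pictures are saved under pics/ and viewed, at most 10 in all, crops included, and the job is handed in when it is done.

Besides the shell and the picture viewer there is one more tool, called after "Emit:" by a JSON object that holds its "api" and its "payload", one argument or row to a line. jog_arm: Moves the arm, as the interface text tells. Its arguments: {"type":"object","properties":{"targets":{"type":"array"},"gripper":{"type":"number"},"grip_force":{"type":"number"}},"required":["targets"]}

```bash
mkdir -p pics; ls; python3 - <<'E'
from workcell import ctrl
import cv2, numpy as np
o=ctrl.get_obs(); print(o['clock'],o['position'],o['tool_rot'],o['grip_width'],ctrl.tcp_to_grasp)
for n in ['scene','side','wrist']:
    c=ctrl.get_calibration(n); np.set_printoptions(precision=3,suppress=True); print(n,c['fx'],c['cx'],c['cy'],np.array(c['world_from_camera']))
    im=ctrl.snapshot(n); cv2.imwrite(f'pics/{n}0.png',im[:,:,::-1])
E
```

```text
pics
0.0 [165.84814859 602.06798479 230.46724368] [-5.46993992e-05  1.33937989e-01  9.90989393e-01 -7.96557005e-04] 85.29474264188738 18.700000000000003
scene 425.0785323673859 256.11014681578376 197.89299947521098 [[   0.711    0.473   -0.52  1239.814]
 [   0.703   -0.474    0.531 -760.04 ]
 [   0.004   -0.743   -0.669 1049.318]
 [   0.       0.       0.       1.   ]]
side 389.8136077108353 264.59890144549564 195.9979412067835 [[   0.99    -0.096    0.099  358.317]
 [  -0.137   -0.773    0.62  -829.264]
 [   0.017   -0.627   -0.779 1135.841]
 [   0.       0.       0.       1.   ]]
wrist 325.6997332159947 256.51263309401725 193.06670695538324 [[  0.266   0.917   0.296  90.478]
 [  0.964  -0.253  -0.082 622.258]
 [ -0.001   0.307  -0.952 373.266]
 [  0.      0.      0.      1.   ]]
```

View pics/scene0.png

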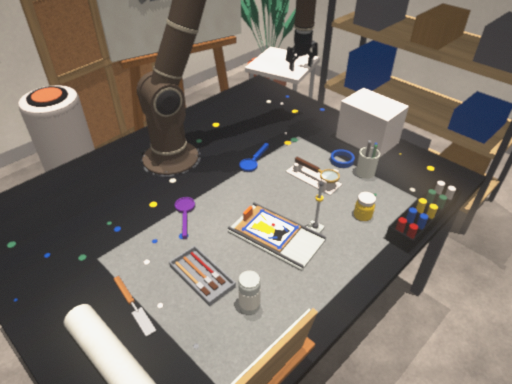

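View pics/side0.png

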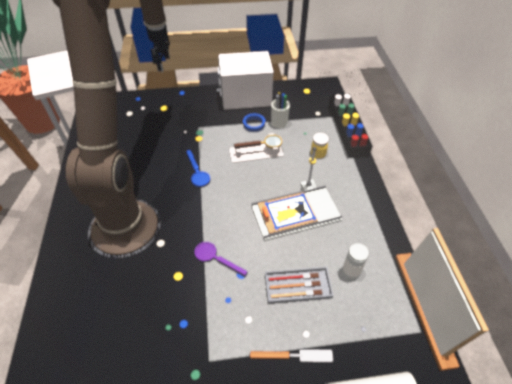

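The scene and side views agree. The candidates for the lens are:
- Brass with a dark handle in the white cradle: side (273,143), scene (330,178). This one fits.
- Blue: side (200,178). This is a decoy.
- Purple: side (205,252). This is a decoy.

The slide is at side (297,212), with the orange tab at its left end at (263,215) and the post at (310,175). I'll confirm with one enlarged crop.

```bash
python3 - <<'E'
import cv2, numpy as np
a=cv2.imread('pics/side0.png')[130:240,222:352]; b=cv2.imread('pics/scene0.png')[145:270,222:352]
f=lambda i:cv2.resize(i,None,fx=3.05,fy=3.05,interpolation=cv2.INTER_CUBIC)
a=f(a);b=f(b);h=max(len(a),len(b));p=lambda i:cv2.copyMakeBorder(i,0,h-len(i),0,0,cv2.BORDER_CONSTANT)
cv2.imwrite('pics/crop0.png',np.hstack([p(a),p(b)]))
E
```

```text
(no output)
```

View pics/crop0.png

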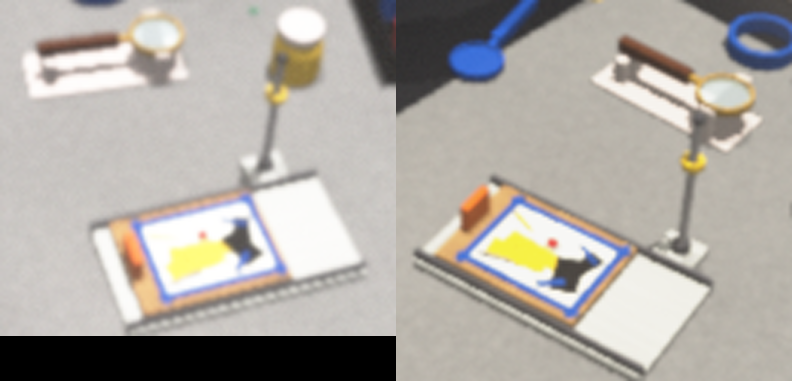

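The crop confirms the brass lens with its dark handle: side about (273,141), scene about (330,175). The ring is at side (312,161) / scene (319,198), the red dot at side (288,207) / scene (273,225), and the tab at side (266,214) / scene (248,213). Next I'll measure by colour masks.

```bash
cat > h.py <<'E'
import cv2, numpy as np
np.set_printoptions(precision=1,suppress=True)
def ray(c,p):
    T=np.array(c['world_from_camera']); d=T[:3,:3]@[(p[0]-c['cx'])/c['fx'],(p[1]-c['cy'])/c['fy'],1]
    return T[:3,3],d/np.linalg.norm(d)
def onz(c,p,z):
    o,d=ray(c,p); return o+d*(z-o[2])/d[2]
def tri(c1,p1,c2,p2):
    o,d=ray(c1,p1);q,e=ray(c2,p2)
    s=np.linalg.lstsq(np.c_[d,-e],q-o,rcond=None)[0]
    a,b=o+d*s[0],q+e*s[1]; return (a+b)/2,np.linalg.norm(a-b)
R={'red':[(0,120,90),(4,255,255)],'orange':[(5,150,120),(16,255,255)],'yellow':[(20,130,120),(32,255,255)],'brown':[(0,60,20),(14,255,100)],'brass':[(14,70,70),(28,255,255)]}
def blobs(im,col,win=None,amin=6):
    """im RGB; returns list of (cx,cy,area,bbox) in window (x0,y0,x1,y1)"""
    m=cv2.inRange(cv2.cvtColor(im,cv2.COLOR_RGB2HSV),*[np.array(v,float) for v in R[col]])
    x0,y0,x1,y1=win or (0,0,512,384); k=np.zeros_like(m); k[y0:y1,x0:x1]=m[y0:y1,x0:x1]
    n,l,s,c=cv2.connectedComponentsWithStats(k)
    return sorted([(round(c[i][0],1),round(c[i][1],1),int(s[i][4]),s[i][:4].tolist()) for i in range(1,n) if s[i][4]>=amin],key=lambda t:-t[2])
E
python3 - <<'E'
from h import *
from workcell import ctrl
S=ctrl.get_calibration('side');C=ctrl.get_calibration('scene')
ims=cv2.imread('pics/side0.png')[:,:,::-1].copy();imc=cv2.imread('pics/scene0.png')[:,:,::-1].copy()
w={'red':[(280,198,300,216),(262,215,285,235)],'orange':[(258,203,274,226),(236,200,262,225)],'yellow':[(305,153,320,168),(310,190,328,206)],'brown':[(228,136,266,152),(290,153,322,176)],'brass':[(258,130,287,152),(315,164,345,190)]}
for k,(a,b) in w.items():
    A=blobs(ims,k,a,4);B=blobs(imc,k,b,4);print(k,A[:3],B[:3])
    if A and B: print('   ',*tri(S,A[0][:2],C,B[0][:2]))
E
```

```text
red [] []
orange [(np.float64(265.0), np.float64(212.3), 21, [263, 208, 5, 9])] [(np.float64(247.8), np.float64(212.6), 67, [244, 207, 8, 13])]
    [488.5 -32.5  41.2] 3.0028518641237243
yellow [(np.float64(318.1), np.float64(154.4), 11, [317, 153, 3, 4]), (np.float64(313.0), np.float64(161.1), 9, [311, 159, 4, 4])] [(np.float64(319.0), np.float64(198.2), 27, [316, 196, 7, 5])]
    [690.   88.2 168.7] 20.19451906582853
brown [(np.float64(246.5), np.float64(145.0), 6, [244, 145, 6, 1]), (np.float64(254.5), np.float64(144.0), 6, [252, 144, 6, 1]), (np.float64(239.0), np.float64(146.0), 5, [237, 146, 5, 1])] [(np.float64(305.5), np.float64(164.7), 48, [296, 159, 21, 13])]
    [460.5 306.8  45.8] 0.6076601561795593
brass [(np.float64(265.1), np.float64(143.6), 27, [260, 140, 12, 8])] [(np.float64(328.2), np.float64(175.1), 104, [317, 169, 23, 14])]
    [541.7 346.6  12.9] 8.256757432723688
```

```bash
python3 - <<'E'
from h import *
from workcell import ctrl
S=ctrl.get_calibration('side');C=ctrl.get_calibration('scene')
for n,a,b,z in [('ring',(312.8,161),(319,198.1),0),('dot',(288.5,207.4),(273.5,224.7),26),('lens',(272.8,141.5),(329.9,175.5),50),('hend',(235,145.4),(296,159),50),('tab',(265.3,213),(247.8,212.7),42)]:
    print(n,*tri(S,a,C,b), onz(S,a,z),onz(C,b,z))
o=ctrl.get_obs();Rt=ctrl.get_calibration('wrist');T=np.array(Rt['world_from_camera'])
w,x,y,z=o['tool_rot'];from scipy.spatial.transform import Rotation as Q
r=Q.from_quat([x,y,z,w]).as_matrix();print(r);print(r.T@(T[:3,3]-o['position']),r.T@T[:3,:3])
E
```

```text
ring [676.5 101.3 139.6] 1.4299117093186466 [720.9 230.5   0. ] [589.7 234.6   0. ]
dot [578.1  -2.1  20.6] 4.031142396777274 [576.8  -8.5  26. ] [580.8  -3.5  26. ]
lens [568.7 317.4  45.7] 3.550277750623942 [567.6 310.3  50. ] [570.8 315.4  50. ]
hend [414.4 304.2  50.7] 1.581399494704016 [414.4 306.1  50. ] [414.2 303.8  50. ]
tab [489.2 -34.1  41. ] 0.7473531265526903 [489.1 -34.4  42. ] [490.1 -35.3  42. ]
[[-1.   0.3 -0. ]
 [ 0.3  1.  -0. ]
 [-0.  -0.  -1. ]]
[  78.    -0.8 -142.8] [[-0.  -1.  -0.3]
 [ 1.  -0.   0. ]
 [-0.  -0.3  1. ]]
```

The lens, ring, dot and tab are all located consistently, to a few mm. The slide's yaw is about 7°. I'll move the wrist camera over the work area for closer measurements.

Emit:
{"api": "jog_arm", "payload": {
  "targets": [
    [[-4.2, -3.4, -0.3, 0], [-4.2, -3.4, -0.3, 0], [-4.2, -3.4, -0.3, 0], [-4.2, -3.4, -0.3, 0], [-4.2, -3.4, -0.3, 0], [-4.2, -3.4, -0.3, 0], [-4.2, -3.4, -0.3, 0], [-4.2, -3.4, -0.3, 0], [-4.2, -3.4, -0.3, 0], [-4.2, -3.4, -0.3, 0]]
  ],
  "gripper": 255
}}

```text
clock: 1.4
position: [481.3, 161.7, 261.4]
tool_rot: [0.0, 0.134, 0.991, 0.0]
force: [0.5, -0.2, -0.3]
grip_width: 0.0
grip_force: 0.0
```

```bash
cat >> h.py <<'E'
import json
def shot(ctrl,name):
    """settled wrist picture, saved with calibration"""
    c=ctrl.get_calibration('wrist'); im=ctrl.snapshot('wrist')
    c={k:np.array(v).tolist() for k,v in c.items()}; json.dump(c,open(f'pics/{name}.json','w'))
    cv2.imwrite(f'pics/{name}.png',im[:,:,::-1]); return c,im
def load(name): return json.load(open(f'pics/{name}.json')),cv2.imread(f'pics/{name}.png')[:,:,::-1].copy()
E
python3 - <<'E'
from h import *
from workcell import ctrl
print(np.abs(ctrl.get_obs()['dq']).max()); shot(ctrl,'w1'); print(ctrl.get_obs()['position'])
E
```

```text
0.9610254703108956
[485.4 154.5 262.1]
```

View pics/w1.png

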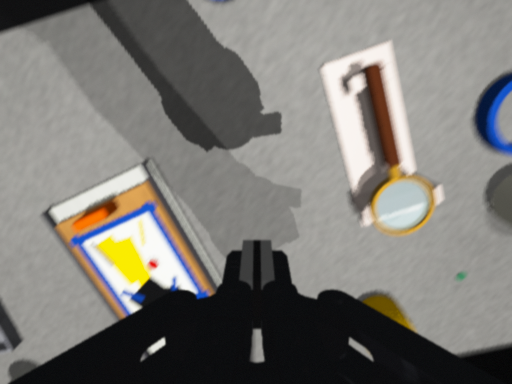

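The first wrist picture was taken while the arm was still moving. It shows the slide at left (tab ~(95,216), dot ~(153,264)) and the brass lens at (402,205), with the handle up to (373,68). The fingers hide the lower centre. I'll take a settled view from further forward and higher.

Emit:
{"api": "jog_arm", "payload": {
  "targets": [
    [[0, 0, 0, -0.13], [0, 0, 0, -0.13], [0, 0, 0, -0.13], [-2.35, -0.5, -1.4, 0], [-2.35, -0.5, -1.4, 0], [-2.35, -0.5, -1.4, 0], [-2.35, -0.5, -1.4, 0], [-2.35, -0.5, -1.4, 0], [0, 0, 0, 0], [0, 0, 0, 0]]
  ]
}}

```text
clock: 2.7
position: [599.3, 152.8, 330.4]
tool_rot: [-0.001, -0.061, 0.998, -0.0]
force: [0.2, -0.1, 1.2]
grip_width: -0.0
grip_force: 0.0
```

```bash
python3 - <<'E'
from h import *
from workcell import ctrl
print(np.abs(ctrl.get_obs()['dq']).max()); shot(ctrl,'w2'); print(ctrl.get_obs()['position'])
E
```

```text
0.010281196509392087
[599.2 152.9 330.5]
```

View pics/w2.png

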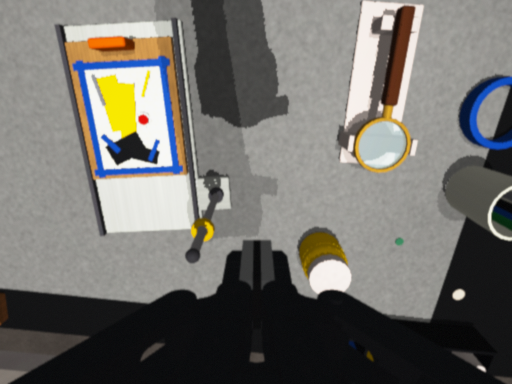

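The settled view is clear. The tab is at about (109,43), the dot at (143,119), the ring at (202,230) on the tilted-looking post, the lens rim centre at (383,144), and the handle runs from (404,8) to (390,105). Now I'll measure these by mask.

```bash
python3 - <<'E'
from h import *
from workcell import ctrl
c,im=load('w2'); hsv=cv2.cvtColor(im,cv2.COLOR_RGB2HSV)
def mask(lo,hi,w):
    m=cv2.inRange(hsv,np.array(lo,float),np.array(hi,float)); k=np.zeros_like(m); x0,y0,x1,y1=w; k[y0:y1,x0:x1]=m[y0:y1,x0:x1]; return k
def cen(m): ys,xs=np.nonzero(m); return np.array([xs.mean(),ys.mean()]),len(xs),(xs.min(),ys.min(),xs.max(),ys.max())
red=mask((0,130,100),(6,255,255),(130,108,158,132))|mask((172,130,100),(180,255,255),(130,108,158,132))
org=mask((3,150,100),(16,255,255),(80,30,136,54)); print('hsv tab',hsv[43,109],hsv[49,109],'red',hsv[119,143],'ring',hsv[230,202],'handle',hsv[60,398],'rim',hsv[172,383])
d,n,b=cen(red);print('dot',d,n,b,onz(c,d,26)); dot=onz(c,d,26)
t,n,b=cen(org);print('tab',t,n,b,onz(c,t,55))
y=mask((20,130,90),(34,255,255),(188,215,218,245)); r,n,b=cen(y);print('ring',r,n,b)
S=ctrl.get_calibration('side');C=ctrl.get_calibration('scene')
for (k,p) in ((S,(312.8,161)),(C,(319,198.1))): print('  ring tri',*tri(c,r,k,p))
# blue tape frame
bl=mask((105,120,80),(125,255,255),(65,45,195,185)); cs,_=cv2.findContours(bl,cv2.RETR_EXTERNAL,cv2.CHAIN_APPROX_SIMPLE); cc=max(cs,key=cv2.contourArea)
q=cv2.boxPoints(cv2.minAreaRect(cc)); P=np.array([onz(c,p,26)[:2] for p in cc[:,0,:].astype(float)]).astype(np.float32)
print('tape',q,cv2.minAreaRect(P))
# rails: lens
br=mask((14,90,60),(30,255,255),(345,105,420,185)); cs,_=cv2.findContours(br,cv2.RETR_EXTERNAL,cv2.CHAIN_APPROX_NONE); cc=max(cs,key=cv2.contourArea)
hull=cv2.convexHull(cc); e=cv2.fitEllipse(cc[cc[:,0,1]>122]);print('rim',e,onz(c,e[0],53), onz(c,e[0],50))
hm=mask((0,80,20),(13,255,140),(375,0,425,112)); p,n,b=cen(hm);print('handle',p,n,b)
ys,xs=np.nonzero(hm); W=np.array([onz(c,(x,y_),58)[:2] for x,y_ in zip(xs,ys)]).astype(np.float32)
print('handle fit',cv2.fitLine(W,cv2.DIST_HUBER,0,0.01,0.01).ravel(),cv2.minAreaRect(W))
E
```

```text
hsv tab [ 15 255 248] [ 11 253 103] red [  1 243 228] ring [ 0  4 65] handle [ 10 190  98] rim [ 19 103 188]
dot [142.9 119.1] 68 (np.int64(139), np.int64(115), np.int64(147), np.int64(123)) [579.3  -4.3  26. ]
tab [109.9  45. ] 650 (np.int64(86), np.int64(37), np.int64(135), np.int64(53)) [494.3 -34.5  55. ]
ring [203.  228.3] 299 (np.int64(191), np.int64(218), np.int64(213), np.int64(241))
  ring tri [676.7 101.1 138.8] 0.1932407313097115
  ring tri [676.4 101.5 140.1] 0.554629639513967
tape [[ 72.3  61.6]
 [166.9  50.1]
 [181.8 172.3]
 [ 87.2 183.8]] ((581.996337890625, -21.976043701171875), (153.33224487304688, 122.9242172241211), 9.684337615966797)
rim ((381.860107421875, 143.9389190673828), (53.894432067871094, 58.736351013183594), 48.70054244995117) [570.1 311.7  53. ] [570.4 312.9  50. ]
handle [397.6  54.4] 1596 (np.int64(382), np.int64(6), np.int64(414), np.int64(105))
handle fit [  1.    0.1 464.4 303. ] ((467.01318359375, 302.8374938964844), (108.37981414794922, 19.813377380371094), 3.168107748031616)
```

```bash
python3 - <<'E'
from h import *
c,im=load('w2'); g=cv2.cvtColor(im,cv2.COLOR_RGB2GRAY)
L=cv2.createLineSegmentDetector().detect(g)[0][:,0]
for l in L:
    if max(l[0],l[2])<215 and min(l[0],l[2])>50 and max(l[1],l[3])<240 and np.hypot(l[2]-l[0],l[3]-l[1])>60:
        a,b=[onz(c,p,24)[:2] for p in (l[:2],l[2:])]; v=b-a; print(l,np.degrees(np.arctan2(v[1],v[0])),np.linalg.norm(v))
E
```

```text
[ 83.6  70.3 103.  168.1] 9.739928207819263 129.78116896497158
[172.  164.7 158.3  58.4] -170.35184161360306 138.97854610014687
[176.5  18.2 199.  218. ] 9.84536569236183 266.24194339286527
[158.2  65.4  84.4  69.2] -80.30631651384117 95.78762698958889
[104.3 168.9 170.6 165.8] 99.64899762429184 94.3029783311554
[ 64.6  43.6  93.5 180.8] 9.835316216351687 179.94545824730596
[188.2 172.7  95.6 176.9] -80.39355816586125 132.53432842493797
[197.2 176.8 179.9  19.5] -170.14797344539332 201.49380604117084
[152.   20.8  69.5  25.6] -80.06634979801166 103.12977942731446
[ 96.9 167.1  77.1  70.8] -170.14443076388224 127.63177067082029
[109.3 232.2 189.4 228.4] 99.81820510086344 121.22107789218295
[178.7 113.2 169.9  38.1] -170.37225701975194 92.02975700015811
[ 83.   62.3 156.8  58.3] 99.8558232551383 95.24481967158908
[100.5 235.1  54.7  25.3] -170.05583134066612 286.1387207269665
[183.9  29.4 193.6 118.2] 10.006633489085434 108.46276802077465
```

The slide's yaw is 9.8°, and all edges agree. The ring–dot offset in the slide frame has y 87.4, expected 87. The ring is at z≈139.5 and the tab centre at (492,-38). Next I'll move behind the tab.

Emit:
{"api": "jog_arm", "payload": {
  "targets": [
    [[0, 0, 0, -0.049], [2.37, -2.12, 2.25, 0], [2.37, -2.12, 2.25, 0], [2.37, -2.12, 2.25, 0], [2.37, -2.12, 2.25, 0], [2.37, -2.12, 2.25, 0], [2.37, -2.12, 2.25, 0], [2.37, -2.12, 2.25, 0], [2.37, -2.12, 2.25, 0], [0, 0, 0, 0]]
  ]
}}

```text
clock: 4.0
position: [438.7, -47.9, 149.9]
tool_rot: [-0.002, -0.084, 0.996, 0.0]
force: [0.7, 0.9, 0.9]
grip_width: 0.2
grip_force: 0.0
```

Emit:
{"api": "jog_arm", "payload": {
  "targets": [
    [[0, 0, 2.5, 0], [0, 0, 2.5, 0], [0, 0, 2.5, 0], [0, 0, 2.5, 0], [0, 0, 1.0, 0], [0, 0, 0, 0], [0, 0, 0, 0], [0, 0, 0, 0], [0, 0, 0, 0], [0, 0, 0, 0]]
  ]
}}

```text
clock: 5.25
position: [442.3, -46.6, 41.5]
tool_rot: [0.0, -0.085, 0.996, 0.0]
force: [-0.3, -0.8, -0.1]
grip_width: -0.2
grip_force: 0.0
```

Emit:
{"api": "jog_arm", "payload": {
  "targets": [
    [[-0.8, 0, 0, 0], [-0.8, 0, 0, 0], [-0.8, 0, 0, 0], [-0.8, 0, 0, 0], [-0.7, 0, 0, 0], [-0.7, 0, 0, 0], [-0.7, 0, 0, 0], [-0.7, 0, 0, 0], [-0.6, 0, 0, 0], [-0.4, 0, 0, 0]]
  ]
}}

```text
clock: 6.5
position: [511.4, -34.7, 41.1]
tool_rot: [-0.0, -0.085, 0.996, 0.0]
force: [-2.9, -0.5, -0.1]
grip_width: 0.1
grip_force: 1.1
```

```bash
python3 - <<'E'
from h import *
from workcell import ctrl
print(ctrl.get_obs()['force'],ctrl.get_obs()['position']);im=ctrl.snapshot('side');cv2.imwrite('pics/side1.png',cv2.resize(im[150:250,230:360,::-1],None,fx=4,fy=4))
E
```

```text
[-2.9 -0.5 -0.1] [511.4 -34.7  41.1]
```

View pics/side1.png

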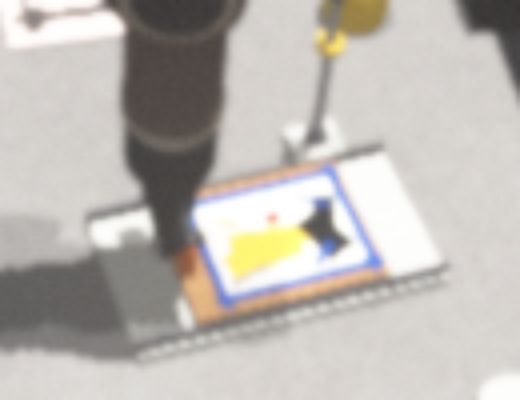

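The side view shows the closed fingers behind the tab and the carriage moved about 35 mm, with 3 N of contact force. I'll continue in smaller steps.

Emit:
{"api": "jog_arm", "payload": {
  "targets": [
    [[-0.2, 0, 0, 0], [-0.2, 0, 0, 0], [-0.2, 0, 0, 0], [-0.2, 0, 0, 0], [-0.2, 0, 0, 0], [-0.2, 0, 0, 0], [-0.2, 0, 0, 0], [-0.1, 0, 0, 0], [0, 0, 0, 0], [0, 0, 0, 0]]
  ]
}}

```text
clock: 7.8
position: [526.2, -32.3, 41.4]
tool_rot: [0.0, -0.085, 0.996, -0.0]
force: [-1.5, 0.3, -1.9]
grip_width: 0.1
grip_force: 0.5
```

Emit:
{"api": "jog_arm", "payload": {
  "targets": [
    [[-0.2, 0, 0, 0], [-0.2, 0, 0, 0], [-0.2, 0, 0, 0], [-0.2, 0, 0, 0], [-0.2, 0, 0, 0], [0, 0, 0, 0], [0, 0, 0, 0], [0, 0, 0, 0], [0, 0, 0, 0], [0, 0, 0, 0]]
  ]
}}

```text
clock: 9.05
position: [535.8, -30.6, 41.3]
tool_rot: [0.0, -0.085, 0.996, 0.0]
force: [0.8, 0.4, -0.1]
grip_width: 0.3
grip_force: 0.0
```

Emit:
{"api": "jog_arm", "payload": {
  "targets": [
    [[0, 0, 0, 0], [0, 0, 0, 0], [0, 0, 0, 0], [-0.1, 0, 0, 0], [-0.1, 0, 0, 0], [-0.1, 0, 0, 0], [-0.1, 0, 0, 0], [-0.1, 0, 0, 0], [-0.1, 0, 0, 0], [-0.1, 0, 0, 0]]
  ]
}}

```text
clock: 10.3
position: [542.7, -29.4, 41.2]
tool_rot: [-0.0, -0.085, 0.996, 0.0]
force: [-2.4, -0.7, 0.8]
grip_width: 0.1
grip_force: 1.0
```

Emit:
{"api": "jog_arm", "payload": {
  "targets": [
    [[-0.1, 0, 0, 0], [-0.1, 0, 0, 0], [-0.1, 0, 0, 0], [-0.1, 0, 0, 0], [-0.1, 0, 0, 0], [-0.1, 0, 0, 0], [-0.1, 0, 0, 0], [-0.1, 0, 0, 0], [0, 0, 0, 0], [0, 0, 0, 0]]
  ]
}}

```text
clock: 11.55
position: [550.7, -28.0, 41.3]
tool_rot: [0.0, -0.085, 0.996, 0.0]
force: [-1.0, -1.1, -0.9]
grip_width: -0.1
grip_force: 0.7
```

Emit:
{"api": "jog_arm", "payload": {
  "targets": [
    [[-0.1, 0, 0, 0], [-0.1, 0, 0, 0], [-0.1, 0, 0, 0], [-0.1, 0, 0, 0], [-0.1, 0, 0, 0], [-0.1, 0, 0, 0], [0, 0, 0, 0], [0, 0, 0, 0], [0, 0, 0, 0], [0, 0, 0, 0]]
  ]
}}

```text
clock: 12.8
position: [552.9, -27.6, 41.0]
tool_rot: [-0.003, -0.085, 0.996, 0.0]
force: [-12.3, -1.4, 10.6]
grip_width: -0.0
grip_force: 7.0
```

```bash
python3 - <<'E'
from h import *
from workcell import ctrl
o=ctrl.get_obs();print(o['force'],o['position'],o['clock'])
S=ctrl.get_calibration('side');C=ctrl.get_calibration('scene')
a=cv2.cvtColor(ctrl.snapshot('side'),cv2.COLOR_RGB2HSV);b=cv2.cvtColor(ctrl.snapshot('scene'),cv2.COLOR_RGB2HSV)
a0,b0=[cv2.cvtColor(cv2.imread(f'pics/{n}0.png'),cv2.COLOR_BGR2HSV) for n in('side','scene')]
def red(h,w):
    x0,y0,x1,y1=w;m=(cv2.inRange(h,(0,80,120),(8,255,255))|cv2.inRange(h,(170,80,120),(180,255,255)))[y0:y1,x0:x1]
    ys,xs=np.nonzero(m); return (xs.mean()+x0,ys.mean()+y0),len(xs)
for h,k,w in [(a0,S,(280,200,296,216)),(a,S,(295,190,330,216)),(b0,C,(266,217,281,232)),(b,C,(275,215,320,250))]:
    try: p,n=red(h,w);print(p,n,onz(k,p,26))
    except Exception as e: print(e)
E
```

```text
[-12.3  -1.4  10.6] [552.9 -27.6  41. ] 12.8
(np.float64(288.0), np.float64(207.0)) 1 [575.3  -6.5  26. ]
(np.float64(309.0), np.float64(201.5)) 2 [655.3   8.6  26. ]
(np.float64(273.0), np.float64(224.28571428571428)) 7 [578.3  -3.3  26. ]
(np.float64(293.0), np.float64(234.28571428571428)) 7 [656.2   9.5  26. ]
```

The stop is reached: the last 6 mm commanded gave only 2 mm of motion and the force rose to 12 N. The dot moved about 79 mm, to about (656,9). I'll retreat and head for the lens. First I'll work out the lens yaw from the w2 picture.

Emit:
{"api": "jog_arm", "payload": {
  "targets": [
    [[1.0, 0, 0, 0], [2.0, 0, 0, 0], [2.0, 0, 0, 0], [0, 0, -3, 0], [0, 0, -4, 0], [0, 0, -4, 0], [0, 0, -4, 0], [0, 0, -4, 0], [0, 0, 0, 0], [0, 0, 0, 0]]
  ],
  "gripper": 80
}}

```text
clock: 14.15
position: [507.3, -35.3, 231.1]
tool_rot: [0.001, -0.085, 0.996, 0.0]
force: [-1.2, 0.2, -0.7]
grip_width: 58.5
grip_force: 0.0
```

```bash
python3 - <<'E'
from h import *
c,im=load('w2'); g=cv2.cvtColor(im,cv2.COLOR_RGB2GRAY)
L=cv2.createLineSegmentDetector().detect(g)[0][:,0]
for l in L:
    if min(l[0],l[2])>335 and max(l[0],l[2])<430 and max(l[1],l[3])<180 and np.hypot(l[2]-l[0],l[3]-l[1])>35:
        a,b=[onz(c,p,6 if p[0]<375 or p[0]>413 else 58)[:2] for p in (l[:2],l[2:])]; v=b-a; print(l,np.degrees(np.arctan2(v[1],v[0])),a,b)
E
```

```text
[415.2   5.5 396.5 104.1] -6.960495359185443 [397.8 330.8] [519.2 316. ]
[367.  116.9 379.   34.1] -165.40997649529317 [540.8 301. ] [445.3 276.1]
[362.3   0.5 344.6 124.4] 3.36283684660743 [400.4 262.8] [554.8 271.9]
[381.1  99.3 392.3  33. ] -176.35006488712202 [515.9 295.8] [442.2 291.1]
[401.1 120.5 423.4   5.4] 174.15131641485928 [537.8 326.6] [396.4 341.1]
[421.9   3.7 364.4   1. ] -85.37899299432914 [394.7 338.7] [400.6 265.5]
[402.    9.2 385.5 101.8] 3.2721694738724936 [417. 296.] [518.2 301.8]
```

The lens yaw is about 3.4°, from the cradle edge and both handle edges. The grip point is about (478.4, 306.5). I'll move above it.

Emit:
{"api": "jog_arm", "payload": {
  "targets": [
    [[0, 0, 0, 0.111], [0.12, 4.9, 1.3, 0], [0.12, 4.9, 1.3, 0], [0.12, 4.9, 1.3, 0], [0.12, 4.9, 1.3, 0], [0.12, 4.9, 1.3, 0], [0.12, 4.9, 1.3, 0], [0.12, 4.9, 1.3, 0], [0, 0, 0, 0], [0, 0, 0, 0]]
  ]
}}

```text
clock: 15.4
position: [478.0, 305.6, 139.0]
tool_rot: [-0.001, -0.03, 1.0, -0.001]
force: [0.2, -0.9, -0.7]
grip_width: 58.7
grip_force: 0.0
```

```bash
python3 - <<'E'
from h import *
from workcell import ctrl
print(np.abs(ctrl.get_obs()['dq']).max()); shot(ctrl,'w3'); print(ctrl.get_obs()['position'],ctrl.get_obs()['grip_width'])
E
```

```text
0.02082637427745846
[478.5 305.  139.5] 58.23306252078476
```

View pics/w3.png

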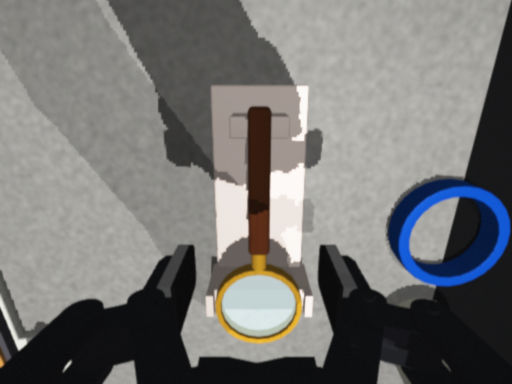

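The wrist view shows the handle centred between the open fingers, at columns 258–260 from rows 108 to 250, parallel to the tool. The lens rim is at (259,302), which puts the lens at x≈570 as expected. Descend and grip.

Emit:
{"api": "jog_arm", "payload": {
  "targets": [
    [[0, 0.1, 2, 0], [0, 0, 2, 0], [0, 0, 2, 0], [0, 0, 2, 0], [0, 0, 1.5, 0], [0, 0, 1.3, 0], [0, 0, 0, 0], [0, 0, 0, 0], [0, 0, 0, 0], [0, 0, 0, 0]]
  ]
}}

```text
clock: 16.7
position: [478.7, 307.7, 32.8]
tool_rot: [0.0, -0.03, 1.0, 0.0]
force: [0.2, 1.0, 0.5]
grip_width: 58.6
grip_force: 0.0
```

Emit:
{"api": "jog_arm", "payload": {
  "targets": [
    [[0, 0, 0, 0], [0, 0, 0, 0], [0, 0, 0, 0], [0, 0, 0, 0], [0, 0, 0, 0], [0, 0, 0, 0], [0, 0, 0, 0], [0, 0, 0, 0], [0, 0, 0, 0], [0, 0, 0, 0]]
  ],
  "gripper": 255,
  "grip_force": 70
}}

```text
clock: 17.95
position: [478.6, 307.6, 32.5]
tool_rot: [0.0, -0.03, 1.0, 0.0]
force: [-1.0, -0.7, 5.2]
grip_width: 14.8
grip_force: 68.9
```

Emit:
{"api": "jog_arm", "payload": {
  "targets": [
    [[0, 0, -0.4, 0], [0, 0, -0.8, 0], [0, 0, -1.2, 0], [0, 0, -1.2, 0], [0, 0, -1.2, 0], [0, 0, -1.2, 0], [0, 0, -1.2, 0], [0, 0, -1.2, 0], [0, 0, -0.6, 0], [0, 0, 0, 0]]
  ]
}}

```text
clock: 19.2
position: [478.6, 307.6, 122.7]
tool_rot: [0.0, -0.03, 1.0, 0.0]
force: [-0.4, 0.7, -1.6]
grip_width: 15.1
grip_force: 68.2
```

```bash
python3 - <<'E'
from h import *
from workcell import ctrl
o=ctrl.get_obs();print(o['position'],o['tool_rot'],o['force'],o['grip_width'])
c,im=shot(ctrl,'w4');S=ctrl.get_calibration('side')
a=ctrl.snapshot('side')[100:240,200:340];b=ctrl.snapshot('scene')[110:250,250:390]
r=cv2.resize(im,None,fx=.78,fy=.78)[:300];p=cv2.resize(np.hstack([a,b]),(600,300))
cv2.imwrite('pics/lift.png',np.vstack([cv2.copyMakeBorder(r,0,0,0,600-r.shape[1],0),p])[:,:,::-1])
E
```

```text
[478.6 307.6 122.7] [ 0. -0.  1.  0.] [-0.4  0.7 -1.6] 15.052266270910499
```

View pics/lift.png

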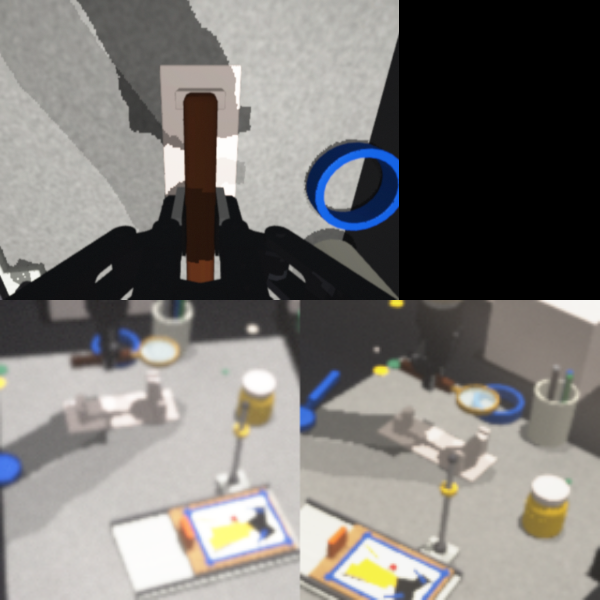

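The lens is lifted level, clear of the cradle. Before placing it I'll re-measure the dot from above, at a pose where the gripper doesn't hide it.

Emit:
{"api": "jog_arm", "payload": {
  "targets": [
    [[0, 0, -1.3, 0], [-0.8, -1.4, -1.3, 0], [-0.8, -1.4, -1.3, 0], [-0.8, -1.4, -1.4, 0], [-0.8, -1.4, -1.4, 0], [-0.8, -1.4, -1.4, 0], [-0.8, -1.4, -1.4, 0], [-0.8, -1.4, -1.2, 0], [-0.8, -1.4, 0, 0], [0, 0, 0, 0]]
  ]
}}

```text
clock: 20.6
position: [549.5, 197.6, 228.8]
tool_rot: [-0.0, -0.028, 1.0, -0.0]
force: [0.1, 0.8, -1.3]
grip_width: 15.0
grip_force: 68.3
```

Emit:
{"api": "jog_arm", "payload": {
  "targets": [
    [[0, 0, 0, 0], [0, 0, 0, 0], [0, 0, 0, 0], [0, 0, 0, 0], [0, 0, 0, 0], [0, 0, 0, 0], [0, 0, 0, 0], [0, 0, 0, 0], [0, 0, 0, 0], [0, 0, 0, 0]]
  ]
}}

```text
clock: 21.85
position: [549.0, 199.4, 229.3]
tool_rot: [0.0, -0.03, 1.0, 0.0]
force: [-0.1, 0.4, -1.8]
grip_width: 14.6
grip_force: 68.3
```

```bash
python3 - <<'E'
from h import *
from workcell import ctrl
o=ctrl.get_obs();print(np.abs(o['dq']).max(),o['position'],o['force'],o['grip_width'])
c,im=shot(ctrl,'w5');S=ctrl.get_calibration('side');C=ctrl.get_calibration('scene')
h=cv2.cvtColor(im,cv2.COLOR_RGB2HSV)
m=cv2.inRange(h,(0,130,100),(4,255,255))|cv2.inRange(h,(172,130,100),(180,255,255))
n,l,s,k=cv2.connectedComponentsWithStats(m)
for i in range(1,n):
    if s[i][4]>15: print(s[i],k[i],onz(c,k[i],26))
y=cv2.inRange(h,(20,130,90),(34,255,255));n,l,s,k=cv2.connectedComponentsWithStats(y)
for i in range(1,n):
    if s[i][4]>40:
        print('y',s[i],k[i],*tri(c,k[i],S,(312.8,161)),*tri(c,k[i],C,(319,198.1)))
a=ctrl.snapshot('side');b=ctrl.snapshot('scene')
for nm,i in(('side5',a),('scene5',b)): cv2.imwrite(f'pics/{nm}.png',i[:,:,::-1])
E
```

```text
0.0013389421823983073 [549.  199.4 229.3] [-0.1  0.4 -1.8] 14.6018023316536
[ 85 240  11  10  84] [ 90.1 244.6] [657.5   8.9  26. ]
y [ 86 194   6  28  84] [ 88.5 207.5] [617.5  70.2 150.2] 105.85904703288249 [619.1  90.2 117.8] 108.9590700604736
y [  33  201   52   65 1882] [ 61.2 230.6] [622.5  57.3 163.7] 88.62835319666814 [631.7  74.4 134.8] 105.16085684725758
y [134 338  10   9  58] [139.5 343.1] [681.1 103.6 141.5] 11.736006374177055 [681.4 102.6 144.5] 9.865844112962048
```

The dot is now at (657.5, 8.9). It moved 79.3 mm along a 9.6° direction, which is consistent. I'll move the lens over it, staying back from the post on the way.

Emit:
{"api": "jog_arm", "payload": {
  "targets": [
    [[1.5, 0, 0, 0], [2.0, -0.8, 0, 0], [1.5, -2.0, 0, 0], [0, -2.8, 0, 0], [0, -3.0, 0, 0], [0, -3.0, 0, 0], [0, -3.0, 0, 0], [0, -2.6, 0, 0], [0, -1.6, 0, 0], [0, -0.8, 0, 0]]
  ]
}}

```text
clock: 23.25
position: [510.3, 0.4, 229.4]
tool_rot: [0.0, -0.029, 1.0, 0.0]
force: [-0.6, -0.2, -2.3]
grip_width: 15.1
grip_force: 68.3
```

Emit:
{"api": "jog_arm", "payload": {
  "targets": [
    [[-0.4, 0, 0.6, 0], [-0.7, 0, 1.2, 0], [-0.8, 0, 1.6, 0], [-0.8, 0, 1.6, 0], [-0.8, 0, 1.6, 0], [-0.8, 0, 1.6, 0], [-0.7, 0, 1.2, 0], [-0.3, 0, 0.7, 0], [-0.2, 0, 0.3, 0], [0, 0, 0, 0]]
  ]
}}

```text
clock: 24.5
position: [565.7, 4.0, 125.4]
tool_rot: [0.0, -0.03, 1.0, 0.0]
force: [0.3, -0.2, -2.2]
grip_width: 14.9
grip_force: 68.3
```

```bash
python3 - <<'E'
from h import *
from workcell import ctrl
o=ctrl.get_obs();print(np.abs(o['dq']).max(),o['position'],o['tool_rot'],o['force'],o['grip_width'],o['clock'])
a=ctrl.snapshot('side');b=ctrl.snapshot('scene')
for nm,i in(('side6',a),('scene6',b)): cv2.imwrite(f'pics/{nm}.png',i[:,:,::-1])
A=cv2.resize(a[140:230,260:350],(396,396),interpolation=3);B=cv2.resize(b[160:250,260:350],(396,396),interpolation=3)
cv2.imwrite('pics/c6.png',np.hstack([A,B])[:,:,::-1])
E
```

```text
0.011551813271856715 [565.7   4.  125.4] [ 0. -0.  1.  0.] [ 0.3 -0.2 -2.2] 14.89575416194496 24.5
```

View pics/c6.png

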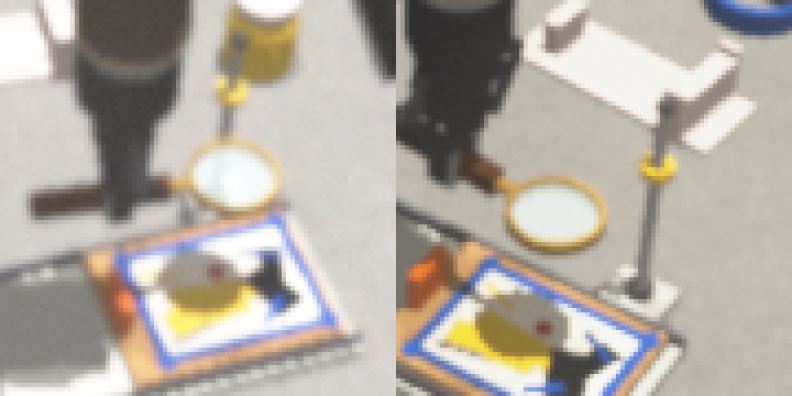

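The crops show the lens level above the painting, well clear of the post. The rim is at side (313.2,179.8) and scene (295.9,208.0). The ring and the shaded dot are also visible in both. I'll triangulate with masks and ellipse fits.

```bash
python3 - <<'E'
from h import *
from workcell import ctrl
K={n:ctrl.get_calibration(n) for n in('side','scene')}; W={}
for n,off,wl,wr,wd in [('side',(260,140),(180,128,292,224),(212,72,254,108),(204,260,228,284)),('scene',(260,160),(104,166,216,260),(240,148,286,190),(134,312,162,342))]:
    im=cv2.imread(f'pics/{n}6.png'); x,y=off; im=cv2.resize(im[y:y+90,x:x+90],(396,396),interpolation=3); h=cv2.cvtColor(im,cv2.COLOR_BGR2HSV)
    def win(m,w): k=np.zeros_like(m); k[w[1]:w[3],w[0]:w[2]]=m[w[1]:w[3],w[0]:w[2]]; return k
    full=lambda p:((p[0]+.5)/4.4-.5+x,(p[1]+.5)/4.4-.5+y)
    br=win(cv2.inRange(h,(12,90,60),(30,255,255)),wl); cs,_=cv2.findContours(br,0,1); cc=cv2.convexHull(max(cs,key=cv2.contourArea))
    e=cv2.fitEllipse(np.vstack([c for c in cs if len(c)>20])[:, :]); r=cv2.boundingRect(cc)
    m=cv2.inRange(h,(18,120,90),(34,255,255)); ys,xs=np.nonzero(win(m,wr)); 
    rd=win(cv2.inRange(h,(0,90,40),(6,255,255))|cv2.inRange(h,(165,90,40),(180,255,255)),wd); yd,xd=np.nonzero(rd)
    W[n]=dict(lens=full(e[0]),lensbox=full((r[0]+r[2]/2,r[1]+r[3]/2)),ring=full(((xs.min()+xs.max())/2,(ys.min()+ys.max())/2)),ringc=full((xs.mean(),ys.mean())),dot=full((xd.mean(),yd.mean())))
    print(n,e,r,len(xs),len(xd))
for k in W['side']: print(k,W['side'][k],W['scene'][k],*tri(K['side'],W['side'][k],K['scene'],W['scene'][k]))
print(onz(K['side'],W['side']['dot'],26),onz(K['scene'],W['scene']['dot'],26))
print(tri(K['side'],(313.24,179.8),K['scene'],(295.86,208.0)))
E
```

```text
side ((227.18731689453125, 189.9173126220703), (53.57178497314453, 86.88359069824219), 96.72187042236328) (229, 198, 44, 22) 373 16
scene ((155.9974822998047, 212.4856719970703), (76.59257507324219, 111.3322982788086), 106.7096939086914) (104, 172, 107, 83) 537 106
lens (311.2471174760298, 182.77666195956144) (295.06760961359197, 207.90583454478872) [651.3  10.4 135.8] 9.72436388564951
lensbox (316.6590909090909, 187.11363636363637) (295.4090909090909, 208.13636363636363) [663.5 -10.5 148. ] 25.66581257803915
ring (np.float64(313.3636363636364), np.float64(159.61363636363637)) (np.float64(318.9318181818182), np.float64(198.36363636363637)) [678.2 100.6 143.2] 4.122708468637679
ringc (np.float64(313.1805386302705), np.float64(160.0444187180112)) (np.float64(319.00842221093615), np.float64(198.2800490942949)) [677.7 101.  141.9] 2.30600380842994
dot (np.float64(309.04545454545456), np.float64(202.0)) (np.float64(293.2156946826758), np.float64(234.21912521440822)) [655.8   9.8  23.9] 3.0638735694349313
[655.    6.4  26. ] [656.5  10.2  26. ]
(array([657.4,   9.7, 144.7]), np.float64(1.3247460911741886))
```

```bash
python3 - <<'E'
from h import *
from workcell import ctrl
K={n:ctrl.get_calibration(n) for n in('side','scene')}
def proj(c,p):
    T=np.linalg.inv(np.array(c['world_from_camera'])); q=T[:3,:3]@np.array(p)+T[:3,3]; return np.array([c['fx']*q[0]/q[2]+c['cx'],c['fy']*q[1]/q[2]+c['cy']])
G={}
for n,w,off,seed in [('side',(180,128,292,224),(260,140),(236,190)),('scene',(104,166,216,260),(260,160),(155,210))]:
    im=cv2.imread(f'pics/{n}6.png'); x,y=off; im=cv2.resize(im[y:y+90,x:x+90],(396,396),interpolation=3)
    lab=cv2.cvtColor(im,cv2.COLOR_BGR2LAB).astype(int); s=lab[seed[1],seed[0]]; print(n,'glass',s,'bg',lab[120,330])
    m=((lab[:,:,2]<=s[2]+4)&(lab[:,:,0]>150)).astype(np.uint8); k=np.zeros_like(m);k[w[1]:w[3],w[0]:w[2]]=m[w[1]:w[3],w[0]:w[2]]
    k=cv2.morphologyEx(k,cv2.MORPH_OPEN,np.ones((7,7)))
    N,l,st,ce=cv2.connectedComponentsWithStats(k); l=(l==l[seed[1],seed[0]]).astype(np.uint8)
    cs,_=cv2.findContours(l,0,1); e=cv2.fitEllipse(cv2.convexHull(max(cs,key=cv2.contourArea)))
    G[n]=((e[0][0]+.5)/4.4-.5+x,(e[0][1]+.5)/4.4-.5+y); print(e,G[n])
print('glass',*tri(K['side'],G['side'],K['scene'],G['scene']))
for n in K: print(n,'lens pred',proj(K[n],(657.5,9.7,143)),'ring pred139.5',proj(K[n],(676.5,101.3,139.5)),'dot',proj(K[n],(657.5,8.9,26)))
for z in (140,144,148): print(z,proj(K['side'],(497.8,0.1,z)))
E
```

```text
side glass [253 128 128] bg [213 129 130]
((233.27658081054688, 175.5047149658203), (53.190956115722656, 76.12648010253906), 98.40853118896484) (312.6310410933061, 179.50107158314097)
scene glass [237 126 129] bg [246 128 130]
((158.19400024414062, 213.5357208251953), (49.295501708984375, 82.96859741210938), 93.72611999511719) (295.5668182373047, 208.14448200572622)
glass [655.9  11.1 143.3] 0.7387989101687267
side lens pred [313.2 179.9] ring pred139.5 [312.8 160.8] dot [309.6 201.4]
scene lens pred [295.7 208.6] ring pred139.5 [318.9 198.3] dot [293.2 234.6]
140 [267.  187.1]
144 [267.  186.3]
148 [267.  185.5]
```

The lens is centred on the dot to within about 1 mm and level. It sits at z≈143.5 against about 140 for the ring. I'll lower it 3.4 mm, with a slight y trim, and settle.

Emit:
{"api": "jog_arm", "payload": {
  "targets": [
    [[0, -0.03, 0.1, 0], [0, -0.02, 0.12, 0], [0, 0, 0.12, 0], [0, 0, 0, 0], [0, 0, 0, 0], [0, 0, 0, 0], [0, 0, 0, 0], [0, 0, 0, 0], [0, 0, 0, 0], [0, 0, 0, 0]]
  ]
}}

```text
clock: 25.85
position: [565.6, 3.6, 121.9]
tool_rot: [-0.0, -0.03, 1.0, 0.0]
force: [0.2, -0.2, -1.4]
grip_width: 15.2
grip_force: 68.3
```

```bash
python3 - <<'E'
from h import *
from workcell import ctrl
o=ctrl.get_obs();print(np.abs(o['dq']).max(),o['position'],o['tool_rot'],o['force'],o['grip_width'],o['clock'])
if np.abs(o['dq']).max()<0.02 and abs(o['position'][2]-122)<1 and 14<o['grip_width']<17: print(ctrl.finish_job())
E
```

```text
0.0019449842452492765 [565.6   3.6 121.9] [-0. -0.  1.  0.] [ 0.2 -0.2 -1.4] 15.177038063565108 25.85
the job is handed in; nothing more can be done
None
```

Job handed in at 25.85 s: the painting is up against its stop, and the arm is holding the lens level over the red dot, within about 1 mm of centre by measurement, at z ≈ 140 mm, the measured height of the yellow ring.

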